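# Stir the tomato and mozzarella salad and cover it

### The arm

A 6-joint arm with a two-finger parallel gripper is mounted at the origin on a cart in front of the work surface, level with it; the furniture and walls round the work are solid. World frame = base frame: x ahead of the robot, y to its left, z up, the work surface at z = 0. Lengths are in mm, angles in rad, forces in N, time in s.
With the tool pointing down it reaches from about 275 to 750 mm from the base axis. Payload 10.2 kg.
Tool frame: the origin (TCP) lies at the very end of the fingers, on their centre line; the grasp point (between the pads) lies 19 mm behind it; z points along the fingers, y is the line along which they close (so a half turn about z gives the same grasp; the last joint's range is limited). The gripper opens to 85 mm and grips with 20 to 120 N. Pads are 22 mm wide; open, the fingers measure 114 mm over their backs; the gripper's body (76 mm by 85 mm) begins 54 mm behind the grasp point. The pads swing forward as they close: fully open they stand 13 mm farther back than shut.
Start: joints at [1.068, 0.313, 1.498, -0, 1.331, -0.223], TCP at [144.999, 504.586, 231.294] pointing down, gripper open.
Joint ranges: [-2.94, 2.94], [-0.97, 2.17], [0.19, 2.56], [-1.23, 4.37], [0.02, 3.11], [-2.88, 2.88]. Speed limits (rad/s): [2.39, 2.39, 3.01, 3.14, 3.14, 3.14].

### API

Orientations are given as a unit quaternion [w, x, y, z].
In Python, from rig import ctrl gives the robot as it stands.
- The arm moves only by the shell command python3 -m pendant 'ROWS' [FORCE]. ROWS is JSON, a list that holds one entry, the list of rows, each a list of 5 numbers: the shift along the tool's x, y, z normalised to -1 to 1, where 1 is 200 mm, then the turn about the tool's z normalised to -1 to 1, where 1 is pi rad, then the opening, from 0 (shut) to 1 (fully open). In form: [[[dx, dy, dz, spin, hand], ...]]. A call has 1 to 12 rows; each row is the pose to reach, as a shift and turn from the pose commanded when the call began, along the tool's axes at that moment, turning the shorter way round; what a row does not reach only later rows make up. A row lasts 1/10 s, in which the tool goes at most 50 mm and 8.59 degrees, less where a joint would pass 70% of its speed; a pose out of reach is approached as far as the arm can. A call with a number of a shift or a turn outside -1 to 1 is refused whole. A call with a gripper value outside its range is refused whole. The fingers move at their own pace and stop on an object; FORCE is the grip in N (left out, the last holds). Time passes only in rows, so rows that repeat a pose let the fingers close. It gives the time, the measured TCP pose, the force, the opening and the grip force at its end, in the units of the state.
- ctrl.sense(): the state, without advancing time (a new reading comes with each control period).
- ctrl.capture(name): name is "scene" or "top" or "wrist"; returns (picture, depth): 384x512x3 uint8, blue, green, red; 384x512 float32, mm along the optical axis (not along the pixel's ray), 0 where there is no reading.
- ctrl.get_calibration(name): a dict with "K" (3x3 intrinsics, pixels), "D" ([k1, k2, p1, p2, k3] as OpenCV has them; the pictures are not rectified), "origin" and "rotation" of the camera in the world. Camera axes: x right, y down, z forward; pixel columns grow to the right and rows downward; lengths in mm; the calibration is good to about 2 mm. A picture is of the moment at which its call begins: read the wrist's pose just before it. get_calibration takes no time and is no camera call; for the wrist camera it gives the pose at the moment of the call.
- ctrl.finish_job(): hands the job in; it is judged then, once.
The state is a dict: "time_s": time; "joints": joint angles; "dq": joint speeds; "tau": joint torques, N m; "eef_pos": TCP position; "ee_rot": TCP orientation; "force": force on the tool from outside, world axes, zero at the start; "wrist_torque": the same for the moment, N m; "grip_width": opening from 0.0 (shut) to 1.0 (fully open); "grip_force": force on a finger pad.
Only numpy, scipy, OpenCV 4.12 (cv2) and the standard library are available. Lean on these libraries where they do the work, as an engineer would, in place of code of your own. Each camera call takes 0.05 s, during which the arm holds its last target. There are 200 camera calls.

### The job

The tomatoes and the mozzarella balls were tipped into the blue bowl side by side: take the serving spoon from the mug and stir them under the half-open cover until they are mixed: at least two of each kind have gone over to what was the other kind's side, and every tomato has a mozzarella ball next to it. Stand the spoon back in the mug, then close the cover down gently. It is food for sale: touch it with the spoon only, spill none, and leave the price sign standing where it is.

Things in the scene. Friction and masses are not known exactly. Their poses are not given: they have to be found in the camera images.
- bowl: blue crockery bowl set in the well, fixed there; round, inside 159 mm across at the rim, its walls sloping in to a small flat floor; origin at the centre of its underside, z up; inside surface at z +5 mm out to a radius of 26 mm, then +15 mm at 57 mm, +31 mm at 72 mm, rim at +51 mm. At the start all six tomatoes lie on its +y side and all six mozzarella balls on its -y side; its x axis is the line between them. The bowl is turned anyhow: its x and y do not follow the well's
- salad_well: steel housing, 192 x 192 mm and 60 mm high, fixed to the worktop, in which the bowl sits at the middle (rim 4 mm above the housing's top); origin at the centre of its underside; -x is its front (it faces the robot, within about 0.25 rad), the cover is hinged along its back edge. To its right, about x = 0.61 to 0.64 and y below 0.24, stands the shop's fixed glass screen, 240 mm high
- lid (a joint): hinge angle of the clear plastic cover over the bowl, rad: 0 = closed, lying level on the well; grows as it opens upward, stop at 1.25. It begins open at 1.05 to 1.2, leaning over the back half of the bowl. A stiff hinge: it stays where it is left and needs about 2 to 4 N at the handle to move
- lid_hinge (a point): point on the cover's hinge axis, midway along it, 98 mm behind the middle of the well and 70 mm above the worktop; its axes turn with the cover: y along the hinge axis, -x along the cover to its free edge, z out of its outer (upper) face. The cover reaches 198 mm from the axis to its free edge and is 186 mm wide, and its outer face lies 8 mm from the axis on +z
- lid_handle (a point): middle of the cover's black handle bar, 100 mm long along y and 13 mm thick, 174 mm from the hinge axis (24 mm from the free edge) and standing 22 mm off the outer face (30 mm from the axis, measured along z); two 7 mm posts carry it 38 mm either side of the middle; when closed it is 100 mm above the worktop
- spoon_grip (a point): serving spoon, 190 mm long, 90 g, leaning in the mug with its handle up and about 0.45 to 0.75 rad from vertical towards the robot's side; this point is on its axis on the black handle, 140 mm from the spoon's end in the mug; z runs along the spoon towards the handle's end, x across to the hollow side of the spoon's bowl, y is level. The handle is 12 mm thick along y, 18 mm along x, and reaches from 106 to 190 mm from that end; below it is a steel neck 8 mm thick
- spoon_tip (a point): tip of the spoon's round steel bowl (29 mm across y, 9 mm through x), 138 mm from spoon_grip along -z, about 2 mm from the very end
- mug_mouth (a point): middle of the mouth of the white mug with dots that holds the spoon, on the mug's axis at the rim, 91 mm above the worktop; fixed; inside 66 mm across, 84 mm deep; wall 5 mm; the ear is on the mug's -y, the spoon leans over the rim on the mug's -x
- price_tag: small price sign on a black foot, 68 mm wide and 75 mm high, a bystander; origin at the centre of its underside
- tomato0_center (a point): red cherry tomato, 26 mm, 13 g, lightly oiled and slippery, in the bowl at the start; this point is its centre, its axes mean nothing
- tomato1_center (a point): red cherry tomato, 26 mm, 13 g, lightly oiled and slippery, in the bowl at the start; this point is its centre, its axes mean nothing
- tomato2_center (a point): red cherry tomato, 26 mm, 13 g, lightly oiled and slippery, in the bowl at the start; this point is its centre, its axes mean nothing
- tomato3_center (a point): red cherry tomato, 26 mm, 13 g, lightly oiled and slippery, in the bowl at the start; this point is its centre, its axes mean nothing
- tomato4_center (a point): red cherry tomato, 26 mm, 13 g, lightly oiled and slippery, in the bowl at the start; this point is its centre, its axes mean nothing
- tomato5_center (a point): red cherry tomato, 26 mm, 13 g, lightly oiled and slippery, in the bowl at the start; this point is its centre, its axes mean nothing
- mozzarella0_center (a point): white mozzarella ball, 26 mm, 12 g, lightly oiled and slippery, in the bowl at the start; this point is its centre, its axes mean nothing
- mozzarella1_center (a point): white mozzarella ball, 26 mm, 12 g, lightly oiled and slippery, in the bowl at the start; this point is its centre, its axes mean nothing
- mozzarella2_center (a point): white mozzarella ball, 26 mm, 12 g, lightly oiled and slippery, in the bowl at the start; this point is its centre, its axes mean nothing
- mozzarella3_center (a point): white mozzarella ball, 26 mm, 12 g, lightly oiled and slippery, in the bowl at the start; this point is its centre, its axes mean nothing
- mozzarella4_center (a point): white mozzarella ball, 26 mm, 12 g, lightly oiled and slippery, in the bowl at the start; this point is its centre, its axes mean nothing
- mozzarella5_center (a point): white mozzarella ball, 26 mm, 12 g, lightly oiled and slippery, in the bowl at the start; this point is its centre, its axes mean nothing
Things that resemble listed ones, but are neither listed nor needed, are in the scene too. Of the things like the part that bears mug_mouth, leave any that is orange; of the rest the larger one is meant.

How it is judged (in metres and radians):
On the way, in this order (a step that is already met when the one before it is completed fails the run):
1. the held spoon's tip is down among the balls in the bowl (horizontal distance between spoon_tip and bowl below 0.07 m and z of spoon_tip in the frame of bowl below 0.025 m and contact force between spoon and the fingers above 1 N), for 0.2 s.
2. mixed: at least two of each kind on the other kind's side, and every tomato within 45 mm (centres) of a mozzarella ball ((y of each of tomato0_center, tomato1_center in the frame of bowl below 0 m or y of each of tomato0_center, tomato2_center in the frame of bowl below 0 m or y of each of tomato0_center, tomato3_center in the frame of bowl below 0 m or y of each of tomato0_center, tomato4_center in the frame of bowl below 0 m or y of each of tomato0_center, tomato5_center in the frame of bowl below 0 m or y of each of tomato1_center, tomato2_center in the frame of bowl below 0 m or y of each of tomato1_center, tomato3_center in the frame of bowl below 0 m or y of each of tomato1_center, tomato4_center in the frame of bowl below 0 m or y of each of tomato1_center, tomato5_center in the frame of bowl below 0 m or y of each of tomato2_center, tomato3_center in the frame of bowl below 0 m or y of each of tomato2_center, tomato4_center in the frame of bowl below 0 m or y of each of tomato2_center, tomato5_center in the frame of bowl below 0 m or y of each of tomato3_center, tomato4_center in the frame of bowl below 0 m or y of each of tomato3_center, tomato5_center in the frame of bowl below 0 m or y of each of tomato4_center, tomato5_center in the frame of bowl below 0 m) and (y of each of mozzarella0_center, mozzarella1_center in the frame of bowl above 0 m or y of each of mozzarella0_center, mozzarella2_center in the frame of bowl above 0 m or y of each of mozzarella0_center, mozzarella3_center in the frame of bowl above 0 m or y of each of mozzarella0_center, mozzarella4_center in the frame of bowl above 0 m or y of each of mozzarella0_center, mozzarella5_center in the frame of bowl above 0 m or y of each of mozzarella1_center, mozzarella2_center in the frame of bowl above 0 m or y of each of mozzarella1_center, mozzarella3_center in the frame of bowl above 0 m or y of each of mozzarella1_center, mozzarella4_center in the frame of bowl above 0 m or y of each of mozzarella1_center, mozzarella5_center in the frame of bowl above 0 m or y of each of mozzarella2_center, mozzarella3_center in the frame of bowl above 0 m or y of each of mozzarella2_center, mozzarella4_center in the frame of bowl above 0 m or y of each of mozzarella2_center, mozzarella5_center in the frame of bowl above 0 m or y of each of mozzarella3_center, mozzarella4_center in the frame of bowl above 0 m or y of each of mozzarella3_center, mozzarella5_center in the frame of bowl above 0 m or y of each of mozzarella4_center, mozzarella5_center in the frame of bowl above 0 m) and (distance between tomato0_center and mozzarella0_center below 0.045 m or distance between tomato0_center and mozzarella1_center below 0.045 m or distance between tomato0_center and mozzarella2_center below 0.045 m or distance between tomato0_center and mozzarella3_center below 0.045 m or distance between tomato0_center and mozzarella4_center below 0.045 m or distance between tomato0_center and mozzarella5_center below 0.045 m) and (distance between tomato1_center and mozzarella0_center below 0.045 m or distance between tomato1_center and mozzarella1_center below 0.045 m or distance between tomato1_center and mozzarella2_center below 0.045 m or distance between tomato1_center and mozzarella3_center below 0.045 m or distance between tomato1_center and mozzarella4_center below 0.045 m or distance between tomato1_center and mozzarella5_center below 0.045 m) and (distance between tomato2_center and mozzarella0_center below 0.045 m or distance between tomato2_center and mozzarella1_center below 0.045 m or distance between tomato2_center and mozzarella2_center below 0.045 m or distance between tomato2_center and mozzarella3_center below 0.045 m or distance between tomato2_center and mozzarella4_center below 0.045 m or distance between tomato2_center and mozzarella5_center below 0.045 m) and (distance between tomato3_center and mozzarella0_center below 0.045 m or distance between tomato3_center and mozzarella1_center below 0.045 m or distance between tomato3_center and mozzarella2_center below 0.045 m or distance between tomato3_center and mozzarella3_center below 0.045 m or distance between tomato3_center and mozzarella4_center below 0.045 m or distance between tomato3_center and mozzarella5_center below 0.045 m) and (distance between tomato4_center and mozzarella0_center below 0.045 m or distance between tomato4_center and mozzarella1_center below 0.045 m or distance between tomato4_center and mozzarella2_center below 0.045 m or distance between tomato4_center and mozzarella3_center below 0.045 m or distance between tomato4_center and mozzarella4_center below 0.045 m or distance between tomato4_center and mozzarella5_center below 0.045 m) and (distance between tomato5_center and mozzarella0_center below 0.045 m or distance between tomato5_center and mozzarella1_center below 0.045 m or distance between tomato5_center and mozzarella2_center below 0.045 m or distance between tomato5_center and mozzarella3_center below 0.045 m or distance between tomato5_center and mozzarella4_center below 0.045 m or distance between tomato5_center and mozzarella5_center below 0.045 m)), for 0.2 s.
3. the spoon stands in the mug again, let go, its tip near the mug's floor, before the cover is closed (horizontal distance between spoon_tip and mug_mouth below 0.04 m and z of spoon_tip in the frame of mug_mouth below -0.055 m and linear speed of spoon below 0.05 m/s and contact force between spoon and the fingers below 0.05 N and value of joint lid above 0.3 rad), for 0.2 s.
At the end, for the whole second after the job is handed in: cover shut to 0.04 rad; spoon let go, at rest in the mug, tip 55 mm or more below the rim; the balls at rest in the bowl: two or more tomatoes at bowl y < 0, two or more mozzarella balls at y > 0 (centres), every tomato within 45 mm of a mozzarella ball (centres) (all of step 2 and value of joint lid below 0.04 rad and horizontal distance between spoon_tip and mug_mouth below 0.04 m and z of spoon_tip in the frame of mug_mouth below -0.055 m and linear speed of each of spoon, tomato0, tomato1, tomato2, tomato3, tomato4, tomato5, mozzarella0, mozzarella1, mozzarella2, mozzarella3, mozzarella4, mozzarella5 below 0.05 m/s and contact force between spoon and the fingers below 0.05 N and horizontal distance between each of tomato0_center, tomato1_center, tomato2_center, tomato3_center, tomato4_center, tomato5_center, mozzarella0_center, mozzarella1_center, mozzarella2_center, mozzarella3_center, mozzarella4_center, mozzarella5_center and bowl below 0.08 m); the robot touches nothing.
It fails at once if a tomato or a mozzarella ball leaves the bowl (horizontal distance between any of tomato0_center, tomato1_center, tomato2_center, tomato3_center, tomato4_center, tomato5_center, mozzarella0_center, mozzarella1_center, mozzarella2_center, mozzarella3_center, mozzarella4_center, mozzarella5_center and bowl above 0.09 m).
It fails at once if the gripper touches the food (contact force between any of tomato0, tomato1, tomato2, tomato3, tomato4, tomato5, mozzarella0, mozzarella1, mozzarella2, mozzarella3, mozzarella4, mozzarella5 and the arm above 0.3 N or contact force between any of tomato0, tomato1, tomato2, tomato3, tomato4, tomato5, mozzarella0, mozzarella1, mozzarella2, mozzarella3, mozzarella4, mozzarella5 and the fingers above 0.3 N).
It fails at once if the cover is slammed (faster than 4 rad/s) (velocity of joint lid below -4 rad/s).
It fails at once if the price sign is knocked over or shifted by more than 30 mm (distance of price_tag from where it was at the start of the episode above 0.03 m or angle between price_tag's own z axis and vertical above 0.5 rad).
It also fails if it takes over 67 s, if anything falls off the work surface, if the arm or the gripper's body presses on something with over 40 N, if the wrist force passes 120 N, or if a joint passes its speed limit or range.

## Working session

There is one attempt and no reset: what is moved stays moved. The work goes in short steps, Python scripts to look and compute and a shell command to move; the robot and the scene stay as the last step left them, time stands still between calls to the robot, and variables do not carry over. Pictures are saved under pics/ and viewed, at most 15 in all, crops included, and the job is handed in when it is done.

```bash
ls; mkdir -p pics; cat > h.py <<'E'
import numpy as np, cv2
from scipy.spatial.transform import Rotation as R
from rig import ctrl
def grab(n):
    c=ctrl.get_calibration(n); im,d=ctrl.capture(n)
    return im,d,{k:np.array(v,float) for k,v in c.items() if k in("K","D","origin","rotation")}
def world(c,u,v,z):  # z depth
    p=cv2.undistortPoints(np.array([[[u,v]]],float),c["K"],c["D"])[0,0]
    r=c["rotation"]
    if r.shape!=(3,3): r=R.from_quat(r[[1,2,3,0]]).as_matrix()
    return r@(np.array([p[0],p[1],1])*z)+c["origin"]
def ray(c,u,v,h): # intersect plane z=h
    a=world(c,u,v,0);b=world(c,u,v,1)-a
    return a+b*(h-a[2])/b[2]
def px(c,P):
    r=c["rotation"]
    if r.shape!=(3,3): r=R.from_quat(r[[1,2,3,0]]).as_matrix()
    q=cv2.projectPoints((r.T@(np.array(P,float).reshape(-1,3)-c["origin"]).T).T,np.zeros(3),np.zeros(3),c["K"],c["D"])[0]
    return q[:,0]
E
python3 - <<'E'
from h import *
import pickle
s=ctrl.sense();print(s)
for n in("scene","top"):
    im,d,c=grab(n);print(n,c["origin"],c["rotation"],c["K"][0,0]);cv2.imwrite(f"pics/{n}0.png",im);pickle.dump((im,d,c),open(n+"0.pkl","wb"))
a=cv2.imread("pics/scene0.png");cv2.imwrite("pics/s.png",cv2.resize(a,(800,600)))
a=cv2.imread("pics/top0.png");cv2.imwrite("pics/t.png",cv2.resize(a,(800,600)))
E
```

```text
pics
{'time_s': 0.0, 'joints': array([ 1.06756771e+00,  3.13446051e-01,  1.49848135e+00,  1.36477669e-05,
        1.33098494e+00, -2.23428220e-01]), 'dq': array([ 0.00032232,  0.00015407,  0.00183125, -0.00027709, -0.00164284,
       -0.00157293]), 'tau': array([-9.47589092e-05, -4.12270010e+01, -2.59739470e+01, -1.78451455e-04,
        4.17507268e-03, -1.30525598e-05]), 'eef_pos': array([144.87539749, 504.33459669, 230.72043161]), 'ee_rot': array([-2.40695262e-04,  1.39445869e-01,  9.90229476e-01, -6.14413941e-04]), 'force': array([-0.13779676,  0.01044935, -0.02036783]), 'wrist_torque': array([0.02944497, 0.00270032, 0.02549332]), 'grip_force': 0.0, 'grip_width': 1.0005480972486558}
scene [ -268.30225975 -1036.58271607  1027.61645853] [-0.4385448   0.83993694 -0.28747534  0.13979385] 443.8847359965783
top [ 223.78306856  -17.44402792 1230.96844803] [-0.09273879  0.71775355 -0.68477206  0.0855371 ] 435.14480406503765
```

View pics/s.png

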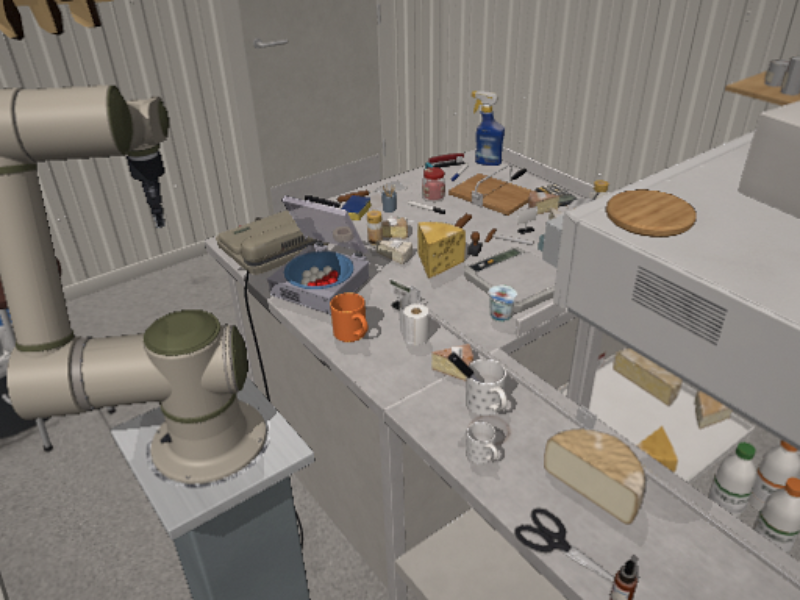

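View pics/t.png

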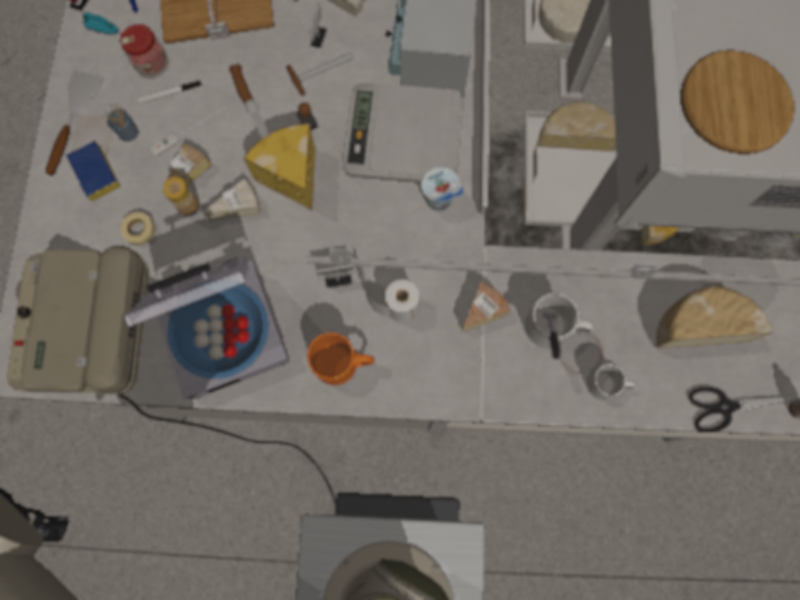

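Candidates in the top view (800x600): dotted mug with spoon (555,315), smaller dotted mug (609,380), orange mug (333,357). The larger dotted one is the target. Price sign candidate: (338,270). Next, a close crop and measurements.

```bash
python3 - <<'E'
from h import *
import pickle
im,d,c=pickle.load(open("top0.pkl","rb"))
def crop(u0,v0,w,h,s): return cv2.resize(im[v0:v0+h,u0:u0+w],None,fx=s,fy=s,interpolation=cv2.INTER_CUBIC)
a=crop(80,155,110,110,3.6);b=crop(320,175,110,110,3.6)
cv2.imwrite("pics/c1.png",np.hstack([a,b]))
si,sd,sc=pickle.load(open("scene0.pkl","rb"))
x=cv2.resize(si[110:330,160:360],None,fx=2.7,fy=2.7,interpolation=cv2.INTER_CUBIC);cv2.imwrite("pics/c2.png",x)
print("ball masks")
hsv=cv2.cvtColor(im,cv2.COLOR_BGR2HSV)
reg=np.zeros(d.shape,bool);reg[175:250,100:180]=1
red=reg&((hsv[...,0]<8)|(hsv[...,0]>172))&(hsv[...,1]>150)&(hsv[...,2]>80)
wh=reg&(hsv[...,1]<60)&(hsv[...,2]>100)
wh[:,:122]=0; wh[:190]=0;wh[:,158:]=0;wh[232:]=0
for n,m in(("red",red),("wh",wh)):
    v,u=np.nonzero(m);P=np.array([world(c,x,y,d[y,x]) for x,y in zip(u,v) if d[y,x]>0]);print(n,len(P),P.mean(0).round(),P.max(0).round(),P.min(0).round())
print("mug",ray(c,355,201.6,91),"rim",ray(c,139,209,64))
E
```

```text
ball masks
red 224 [457. 296.  40.] [505. 316.  49.] [414. 275.  17.]
wh 129 [460. 338.  63.] [520. 382. 245.] [414. 305.  35.]
mug [ 503.28012872 -265.20529984   91.        ] rim [461.17471946 323.31167008  64.        ]
```

View pics/c1.png

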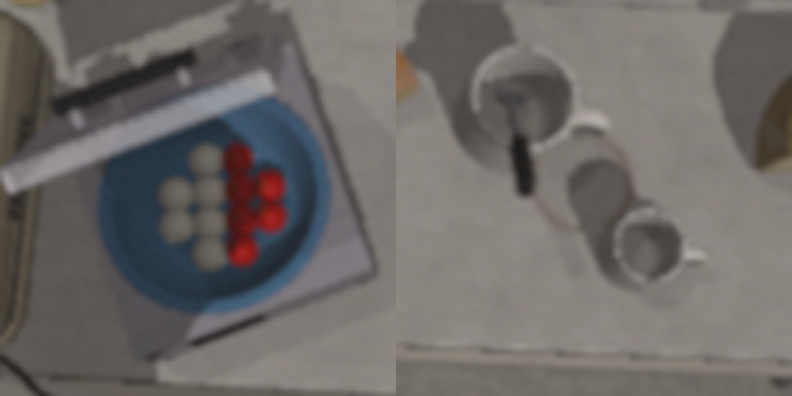

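View pics/c2.png

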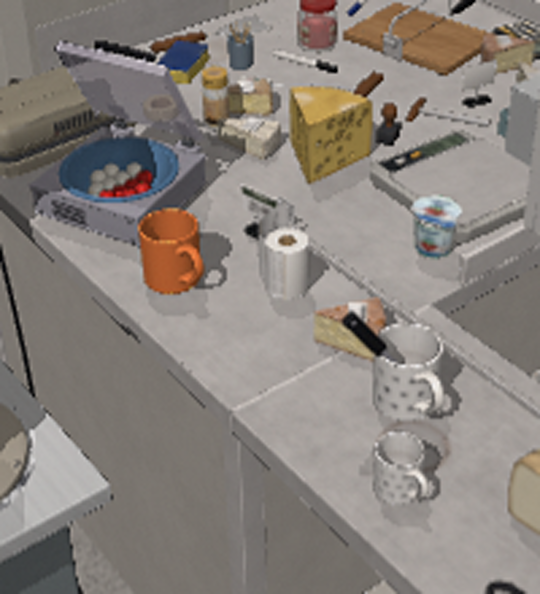

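Left crop: bowl rim centre at (215,200), balls in rows with the divide nearly vertical in the image; reds at x≈240–270, whites at 170–210. Right crop: target mug mouth (523,97), handle from (517,135) to (525,193). The second crop confirms that the spoon stands in the larger dotted mug, and shows the sign near (265,230) by the paper roll.

```bash
cat >> h.py <<'E'
def plan(target,yaw=None):
    """row units for a shift to world TCP target from the measured pose; yaw=world angle of tool y"""
    s=ctrl.sense();q=np.array(s["ee_rot"]);r=R.from_quat(q[[1,2,3,0]]).as_matrix()
    d=r.T@(np.array(target,float)-s["eef_pos"])/200
    sp=0
    cy=np.arctan2(r[1,1],r[0,1])
    if yaw is not None:
        sp=-(yaw-cy); sp=(sp+np.pi/2)%np.pi-np.pi/2
    return d.round(3),round(sp/np.pi,4),"cur yaw",cy.round(3)
def st():
    s=ctrl.sense();print(round(s["time_s"],2),s["eef_pos"].round(1),"F",np.array(s["force"]).round(1),"w",round(s["grip_width"],3),"gf",round(s["grip_force"],1))
E
python3 - <<'E'
from h import *
import pickle
im,d,c=pickle.load(open("top0.pkl","rb"))
L=lambda x,y:(80+x/3.6,155+y/3.6)
Rr=lambda x,y:(320+(x-396)/3.6,175+y/3.6)
print("bowl",ray(c,*L(215,200),64))
red=np.array([ray(c,*L(*p),40) for p in[(237,157),(240,187),(241,218),(242,250),(270,183),(271,215)]])
wh=np.array([ray(c,*L(*p),40) for p in[(206,160),(209,192),(211,222),(212,252),(176,193),(178,224)]])
print(red.round(),wh.round());m=(red-wh).mean(0);print("ydir",m,np.arctan2(m[1],m[0]))
for n,p,h in[("frontL",(148,358),60),("frontR",(375,270),60),("rback",(285,25),60),("barL",(57,103),239),("barR",(195,58),239),("edgeL",(10,180),246),("edgeR",(272,85),246)]:
    print(n,ray(c,*L(*p),h).round())
print("mug",ray(c,*Rr(523,97),91).round(1))
si,sd,sc=pickle.load(open("scene0.pkl","rb"))
g=im.max(2)
v,u=np.nonzero(g<45)
k=(u>345)&(u<365)&(v>205)&(v<235)
P=np.array([world(c,x,y,d[y,x]) for x,y in zip(u[k],v[k]) if d[y,x]>0]);print(len(P))
if len(P): print(P[::4].round())
g=si.max(2);v,u=np.nonzero(g<45);k=(u>160+335/2.7)&(u<160+390/2.7)&(v>110+305/2.7)&(v<110+360/2.7)
P=np.array([world(sc,x,y,sd[y,x]) for x,y in zip(u[k],v[k]) if sd[y,x]>0]);print(len(P));print(P[::5].round())
print(plan([380,-255,300],np.pi/2), plan([350,100,300],np.pi/2))
E
```

```text
bowl [456.90602388 320.80269243  64.        ]
[[497. 314.  40.]
 [473. 309.  40.]
 [448. 306.  40.]
 [423. 302.  40.]
 [477. 286.  40.]
 [452. 282.  40.]] [[493. 339.  40.]
 [468. 333.  40.]
 [444. 329.  40.]
 [421. 325.  40.]
 [466. 359.  40.]
 [441. 355.  40.]]
ydir [  6.32679811 -40.06672495   0.        ] -1.4141829288805086
frontL [334. 359.  60.]
frontR [410. 194.  60.]
rback [601. 283.  60.]
barL [482. 384. 239.]
barR [518. 295. 239.]
edgeL [427. 405. 246.]
edgeR [499. 239. 246.]
mug [ 502.4 -265.9   91. ]
44
[[ 467. -255.  111.]
 [ 462. -258.  122.]
 [ 456. -252.  127.]
 [ 452. -253.  133.]
 [ 448. -254.  143.]
 [ 444. -255.  148.]
 [ 440. -254.  155.]
 [ 434. -248.  158.]
 [ 430. -248.  166.]
 [ 427. -251.  168.]
 [ 423. -249.  163.]]
88
[[ 425. -253.  167.]
 [ 416. -250.  162.]
 [ 429. -259.  160.]
 [ 434. -257.  153.]
 [ 436. -259.  149.]
 [ 433. -259.  147.]
 [ 431. -257.  143.]
 [ 427. -257.  140.]
 [ 445. -259.  132.]
 [ 441. -260.  131.]
 [ 438. -258.  127.]
 [ 457. -261.  119.]
 [ 449. -261.  119.]
 [ 441. -260.  119.]
 [ 458. -265.  113.]
 [ 454. -260.  107.]
 [ 451. -259.  104.]
 [ 455. -264.  102.]]
(array([-2.178, -3.325, -0.343]), np.float64(-0.0891), 'cur yaw', np.float64(1.291)) (array([-1.544, -1.66 , -0.345]), np.float64(-0.0891), 'cur yaw', np.float64(1.291))
```

```bash
python3 -m pendant '[[[-0.77,-0.83,-0.34,0,1],[-0.77,-0.83,-0.34,0,1],[-0.77,-0.83,-0.34,0,1],[-0.77,-0.83,-0.34,0,1],[-0.77,-0.83,-0.34,0,1],[-0.77,-0.83,-0.34,0,1],[-0.77,-0.83,-0.34,0,1]]]'
python3 -m pendant '[[[-0.77,-0.83,0,0,1],[-0.77,-0.83,0,0,1],[-0.77,-0.83,0,0,1],[-0.77,-0.83,0,0,1],[-0.77,-0.83,0,0,1],[-0.77,-0.83,0,0,1]]]'
python3 -m pendant '[[[-0.3,-0.85,0,-0.04,1],[-0.3,-0.85,0,-0.04,1],[-0.3,-0.85,0,-0.04,1],[-0.3,-0.85,0,-0.04,1],[-0.3,-0.85,0,-0.04,1]]]'
python3 -c "
from h import *
st();print(plan([450,-254,215],1.42))"
```

```text
time_s: 0.8
eef_pos: [247.3, 302.4, 299.2]
ee_rot: [-0.0, 0.14, 0.99, 0.0]
force: [0.4, -0.5, -0.5]
grip_width: 0.998
grip_force: 0.0
time_s: 1.4
eef_pos: [350.3, 99.2, 298.5]
ee_rot: [-0.001, 0.141, 0.99, -0.0]
force: [-0.9, 0.5, -0.6]
grip_width: 1.001
grip_force: 0.0
time_s: 1.9
eef_pos: [360.4, -81.4, 298.5]
ee_rot: [-0.001, 0.079, 0.997, 0.0]
force: [1.2, 0.9, 0.0]
grip_width: 0.997
grip_force: 0.0
1.9 [360.4 -81.4 298.5] F [1.2 0.9 0. ] w 0.997 gf 0.0
(array([-0.578, -0.782,  0.417]), np.float64(-0.0021), 'cur yaw', np.float64(1.414))
```

```bash
python3 -m pendant '[[[-0.578,-0.782,0.3,0,1],[-0.578,-0.782,0.3,0,1],[-0.578,-0.782,0.3,0,1],[-0.578,-0.782,0.3,0,1],[-0.578,-0.782,0.3,0,1],[-0.578,-0.782,0.3,0,1],[-0.578,-0.782,0.3,0,1]]]' >/dev/null
python3 - <<'E'
from h import *
import pickle
st()
im,d,c=grab("wrist");pickle.dump((im,d,c),open("w1.pkl","wb"));cv2.imwrite("pics/w1.png",im)
print(c["origin"],px(c,[450,-254,121]),px(c,[502,-266,91]))
E
```

```text
2.6 [ 450.8 -249.7  239.7] F [ 0.1 -0.1  0.1] w 1.0 gf 0.0
[ 378.31060597 -239.23691127  381.97038793] [[251.96481144 183.71677676]] [[249.06624146 220.72979824]]
```

View pics/w1.png

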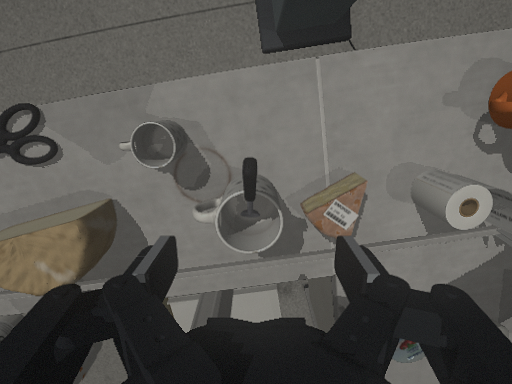

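The wrist view shows the handle from its end (249,160) to about (252,203), mug mouth at (249,220), both agreeing with my projections.

```bash
python3 - <<'E'
from h import *
import pickle
im,d,c=pickle.load(open("w1.pkl","rb"))
g=im.max(2);v,u=np.nonzero(g<60);k=(u>236)&(u<266)&(v>150)&(v<208);u,v=u[k],v[k]
P=np.array([world(c,x,y,d[y,x]) for x,y in zip(u,v)])
for r in range(152,208,4):
    m=(v>=r)&(v<r+4)
    if m.any(): print(r,u[m].min(),u[m].max(),np.median(P[m],0).round(1))
print(plan([450,-254,102],1.42))
E
```

```text
156 245 255 [ 417.3 -250.4  160.5]
160 243 256 [ 419.6 -250.3  162.4]
164 243 256 [ 422.4 -251.2  164.2]
168 243 256 [ 425.3 -251.5  166.1]
172 243 256 [ 428.3 -252.   167.6]
176 243 256 [ 432.4 -252.8  165. ]
180 243 256 [ 438.  -253.7  156.3]
184 244 255 [ 444.1 -254.7  147.8]
188 244 255 [ 450.9 -256.1  137.5]
192 244 255 [ 458.4 -257.8  127. ]
196 244 254 [ 466.  -259.2  115. ]
200 246 253 [ 472.3 -260.   106.1]
204 252 252 [ 494.2 -261.7   62.4]
(array([ 0.001, -0.02 ,  0.69 ]), np.float64(-0.0004), 'cur yaw', np.float64(1.419))
```

```bash
python3 -c "
from h import *
print(plan([446,-256,111],1.387))"; python3 - <<'E'
from h import *
E
python3 -m pendant '[[[0.018,-0.034,0.2,0.011,1],[0.018,-0.034,0.4,0.011,1],[0.018,-0.034,0.55,0.011,1],[0.018,-0.034,0.64,0.011,1],[0.018,-0.034,0.64,0.011,1],[0.018,-0.034,0.64,0.011,0],[0.018,-0.034,0.64,0.011,0],[0.018,-0.034,0.64,0.011,0],[0.018,-0.034,0.64,0.011,0],[0.018,-0.034,0.64,0.011,0],[0.018,-0.034,0.64,0.011,0],[0.018,-0.034,0.64,0.011,0]]]' 90
```

```text
(array([ 0.019, -0.033,  0.645]), np.float64(0.0101), 'cur yaw', np.float64(1.419))
time_s: 3.85
eef_pos: [446.0, -257.9, 111.6]
ee_rot: [0.0, 0.094, 0.996, -0.0]
force: [0.3, 1.7, 3.2]
grip_width: 0.126
grip_force: 87.5
```

```bash
python3 -m pendant '[[[0.07,0,-0.105,0,0],[0.14,0,-0.21,0,0],[0.21,0,-0.315,0,0],[0.28,0,-0.42,0,0],[0.28,0,-0.55,0,0],[0.28,0,-0.7,0,0],[0.28,0,-0.7,0,0]]]'
python3 - <<'E'
from h import *
import pickle
st()
im,d,c=grab("wrist");pickle.dump((im,d,c),open("w2.pkl","wb"));cv2.imwrite("pics/w2.png",im)
s=ctrl.sense();t=s["eef_pos"]
print(px(c,t+[81,-15.5,-101]))
print(plan([330,110,250],2.0), plan([382,287,250],2.0))
E
```

```text
time_s: 4.55
eef_pos: [391.3, -248.4, 254.5]
ee_rot: [0.002, 0.094, 0.996, -0.002]
force: [0.0, -0.2, -0.8]
grip_width: 0.125
grip_force: 88.0
4.55 [ 391.3 -248.4  254.5] F [ 0.  -0.2 -0.8] w 0.125 gf 88.0
[[257.12724015 263.21396468]]
(array([0.635, 1.701, 0.007]), np.float64(-0.1967), 'cur yaw', np.float64(1.382)) (array([0.545, 2.619, 0.006]), np.float64(-0.1967), 'cur yaw', np.float64(1.382))
```

View pics/w2.png

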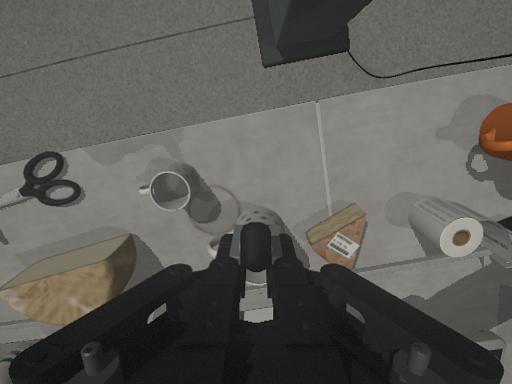

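The spoon hangs in the fingers, handle end at (257,235); its tip is hidden behind the handle, as predicted at (257,263).

```bash
python3 -m pendant '[[[0.32,0.85,0,-0.1,0],[0.32,0.85,0,-0.1,0],[0.32,0.85,0,-0.1,0],[0.32,0.85,0,-0.1,0],[0.32,0.85,0,-0.1,0],[0.32,0.85,0,-0.1,0]]]' >/dev/null
python3 -c "
from h import *
st();print(plan([330,110,250],2.0), plan([355,275,250],2.0))"
```

```text
5.2 [359.4 -68.3 250.5] F [-0.4 -0.8 -1.4] w 0.131 gf 88.2
(array([0.033, 0.903, 0.003]), np.float64(-0.0963), 'cur yaw', np.float64(1.697)) (array([-0.195,  1.705,  0.003]), np.float64(-0.0963), 'cur yaw', np.float64(1.697))
```

```bash
python3 -m pendant '[[[0.03,0.9,0,-0.096,0],[0.03,0.9,0,-0.096,0],[0.03,0.9,0,-0.096,0],[0.03,0.9,0,-0.096,0],[0.03,0.9,0,-0.096,0],[0.03,0.9,0,-0.096,0]]]' >/dev/null
python3 -c "
from h import *
st();print(plan([341,268,250],2.0))"
```

```text
5.8 [331.6 108.8 250.7] F [-0.3 -0.2 -0.8] w 0.128 gf 88.6
(array([-0.373,  0.705,  0.003]), np.float64(-0.0006), 'cur yaw', np.float64(1.998))
```

```bash
python3 -m pendant '[[[-0.37,0.7,0,0,0],[-0.37,0.7,0,0,0],[-0.37,0.7,0,0,0],[-0.37,0.7,0,0,0],[-0.37,0.7,0,0,0]]]' >/dev/null
python3 - <<'E'
from h import *
import pickle
st()
s=ctrl.sense();t=s["eef_pos"]
im,d,c=grab("top");si,sd,sc=grab("scene");pickle.dump((im,d,c,si,sd,sc),open("t2.pkl","wb"))
tip=t+[82.5*.909,82.5*.417,-101];print(tip,px(c,tip),px(sc,tip))
a=cv2.resize(im[155:265,80:190],(400,400),interpolation=cv2.INTER_CUBIC);b=cv2.resize(si[110:230,150:270],(400,400),interpolation=cv2.INTER_CUBIC)
cv2.imwrite("pics/c3.png",np.hstack([a,b]))
E
```

```text
6.3 [341.3 267.1 250.5] F [-0.3 -0.1 -0.9] w 0.127 gf 88.5
[416.33369748 301.47121373 149.51989658] [[136.57161078 219.48765303]] [[194.87581653 158.72418934]]
```

View pics/c3.png

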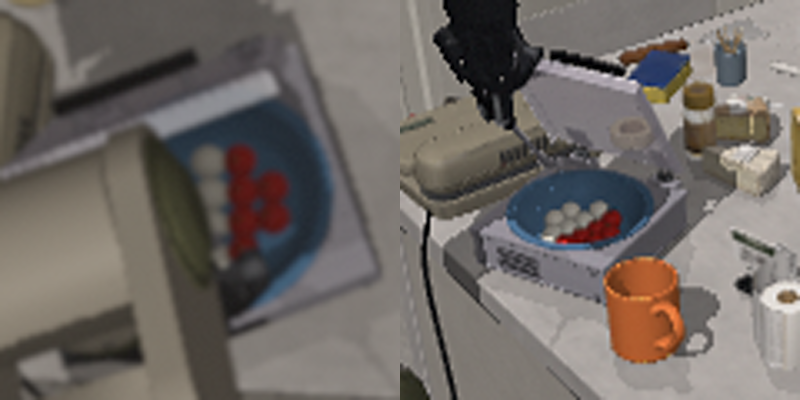

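The right crop shows the spoon tip at about scene pixel (196,159), against (195,159) predicted. The scene camera sees all the balls while the arm hides part of the top view. Now down into the gap beside the tomatoes, and one slow lap.

```bash
python3 -m pendant '[[[-0.01,-0.118,0.1,0,0],[-0.01,-0.118,0.25,0,0],[-0.01,-0.118,0.37,0,0],[-0.01,-0.118,0.44,0,0],[-0.01,-0.118,0.49,0,0],[-0.01,-0.118,0.53,0,0],[-0.01,-0.118,0.567,0,0],[-0.01,-0.118,0.567,0,0],[-0.01,-0.118,0.567,0,0]]]'
python3 -m pendant '[[[-0.055,-0.04,0.01,0,0],[-0.125,-0.08,0.01,0,0],[-0.195,-0.10,0.01,0,0],[-0.265,-0.09,0.01,0,0],[-0.325,-0.05,0.01,0,0],[-0.365,0.01,0.01,0,0],[-0.385,0.08,0.01,0,0],[-0.385,0.16,0.01,0,0],[-0.365,0.23,0.01,0,0],[-0.325,0.29,0.01,0,0],[-0.265,0.33,0.01,0,0],[-0.195,0.34,0.01,0,0]]]'
python3 - <<'E'
from h import *
st()
si,sd,sc=grab("scene");im,d,c=grab("top")
a=cv2.resize(im[155:265,80:190],(400,400),interpolation=cv2.INTER_CUBIC);b=cv2.resize(si[130:210,170:250],(400,400),interpolation=cv2.INTER_CUBIC)
cv2.imwrite("pics/c4.png",np.hstack([a,b]))
E
```

```text
time_s: 7.3
eef_pos: [352.4, 246.8, 138.2]
ee_rot: [0.0, -0.212, 0.977, 0.0]
force: [-0.3, 0.5, 0.3]
grip_width: 0.126
grip_force: 88.5
time_s: 8.5
eef_pos: [358.8, 326.0, 136.2]
ee_rot: [0.001, -0.213, 0.977, 0.001]
force: [1.1, 1.0, 4.0]
grip_width: 0.127
grip_force: 91.0
8.5 [358.8 326.  136.2] F [1.1 1.  4. ] w 0.127 gf 91.0
```

View pics/c4.png

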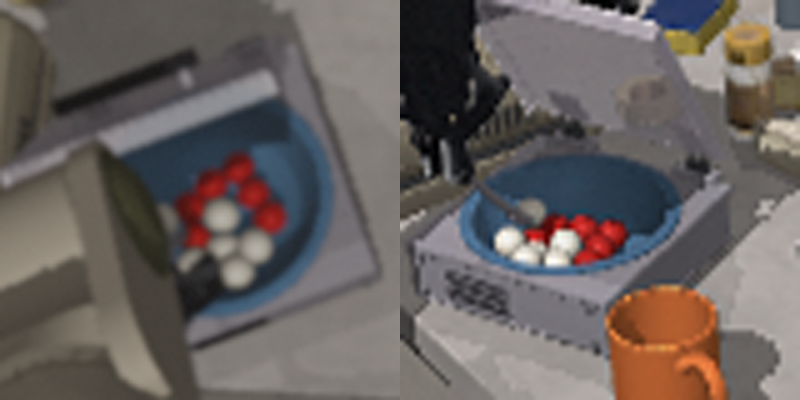

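One lap has turned the pattern about a quarter: whites are now at the front, reds at the back. Next, finish the lap and cut through the middle from front to back.

```bash
python3 -m pendant '[[[0.07,-0.02,0,0,0],[0.13,-0.06,0,0,0],[0.18,-0.12,0,0,0],[0.195,-0.18,0,0,0],[0.13,-0.2,0,0,0],[0.055,-0.22,0,0,0],[-0.02,-0.23,0,0,0],[-0.095,-0.24,0,0,0],[-0.15,-0.25,0,0,0],[-0.15,-0.25,0,0,0]]]'
cat >> h.py <<'E'
C=np.array([457.,321.,0]);ub=np.array([np.cos(.157),np.sin(.157),0]);vb=np.array([np.cos(-1.414),np.sin(-1.414),0])
def balls(name,im,d,c):
    """fit circles of ball pixels by colour: returns bowl-frame centres"""
    q=px(c,C+[0,0,40])[0];s=1
    out=[]
    hsv=cv2.cvtColor(im,cv2.COLOR_BGR2HSV)
    X,Y=np.meshgrid(np.arange(512),np.arange(384));reg=np.hypot(X-q[0],Y-q[1])<50
    for kind,m in(("T",((hsv[...,0]<8)|(hsv[...,0]>172))&(hsv[...,1]>130)&(hsv[...,2]>50)),("M",(hsv[...,1]<50)&(hsv[...,2]>95))):
        v,u=np.nonzero(m&reg&(d>0))
        P=np.array([world(c,x,y,d[y,x]) for x,y in zip(u,v)]).reshape(-1,3)
        k=(np.hypot(*(P-C)[:,:2].T)<76)&(P[:,2]>22)&(P[:,2]<75);P=P[k]
        cam=c["origin"]
        # greedy sphere fit: candidates = surface pt pushed 13 mm along ray
        D=P-cam;D/=np.linalg.norm(D,axis=1)[:,None];cand=P+13*D
        r=np.linalg.norm(cand[:,None]-P[None],axis=2);ok=np.abs(r-13)<2.2
        left=np.ones(len(P),bool)
        while left.any():
            n=(ok&left).sum(1);i=n.argmax()
            if n[i]<5: break
            ctr=cand[i];left&=np.linalg.norm(P-ctr,axis=1)>16
            e=ctr-C;out.append((kind,round(e@ub),round(e@vb),round(ctr[2]),int(n[i])))
    return out
E
python3 - <<'E'
from h import *
st()
si,sd,sc=grab("scene");im,d,c=grab("top")
for n,a in(("scene",(si,sd,sc)),("top",(im,d,c))):
    print(n,balls(n,*a))
E
```

```text
time_s: 9.6
eef_pos: [408.0, 291.9, 136.2]
ee_rot: [-0.001, -0.212, 0.977, 0.0]
force: [-5.4, -0.4, 8.1]
grip_width: 0.127
grip_force: 92.0
9.6 [408.  291.9 136.2] F [-5.4 -0.4  8.1] w 0.127 gf 92.0
scene [('T', 27, 0, 35, 19), ('T', 44, 0, 32, 12), ('T', 32, -25, 27, 8), ('T', 17, 25, 37, 8), ('T', 4, -37, 30, 6), ('M', -3, 4, 37, 10), ('M', -16, 33, 37, 10), ('M', -11, -24, 33, 9), ('M', -39, 4, 40, 9)]
top [('T', 28, 10, 30, 17), ('M', -32, 25, 33, 38), ('M', -11, 43, 32, 29), ('M', -12, 39, 40, 5)]
```

```bash
python3 -m pendant '[[[-0.02,-0.06,0,0,0],[0.01,-0.13,0,0,0],[0.08,-0.12,0,0,0],[0.155,-0.1,0,0,0],[0.23,-0.08,0,0,0],[0.3,-0.05,0,0,0],[0.34,0.02,0,0,0],[0.34,0.09,0,0,0],[0.3,0.15,0,0,0],[0.23,0.14,0,0,0],[0.155,0.13,0,0,0],[0.08,0.12,0,0,0]]]'
python3 -m pendant '[[[-0.07,-0.02,0,0,0],[-0.1,0.03,0,0,0],[-0.05,0.09,0,0,0],[0.03,0.06,0,0,0],[0.09,0,0,0,0],[0.14,-0.07,0,0,0],[0.18,-0.14,0,0,0],[0.23,-0.19,0,0,0],[0.25,-0.21,0,0,0],[0.25,-0.21,0,0,0],[0.25,-0.21,0,0,0]]]'
python3 - <<'E'
from h import *
st()
si,sd,sc=grab("scene");im,d,c=grab("top")
for n,a in(("scene",(si,sd,sc)),("top",(im,d,c))):
    print(n,balls(n,*a))
a=cv2.resize(im[155:265,80:190],(400,400),interpolation=cv2.INTER_CUBIC);b=cv2.resize(si[130:210,170:250],(400,400),interpolation=cv2.INTER_CUBIC)
cv2.imwrite("pics/c5.png",np.hstack([a,b]))
E
```

```text
time_s: 10.9
eef_pos: [383.4, 307.1, 135.0]
ee_rot: [-0.002, -0.212, 0.977, -0.0]
force: [-0.7, 0.7, -0.1]
grip_width: 0.126
grip_force: 90.4
time_s: 12.0
eef_pos: [354.6, 248.5, 135.9]
ee_rot: [-0.0, -0.212, 0.977, 0.0]
force: [-0.1, 0.2, -1.8]
grip_width: 0.123
grip_force: 90.3
12.0 [354.6 248.5 135.9] F [-0.1  0.2 -1.8] w 0.123 gf 90.3
scene [('T', 26, 2, 36, 18), ('T', 49, 14, 40, 11), ('T', 11, 25, 34, 11), ('T', 17, -25, 34, 9), ('T', -26, -15, 25, 6), ('M', -48, -17, 39, 13), ('M', 2, -9, 29, 10), ('M', -31, 6, 32, 8), ('M', -9, 30, 37, 7)]
top [('T', 46, 6, 33, 30), ('T', 34, -15, 29, 18), ('M', 74, -25, 29, 6)]
```

View pics/c5.png

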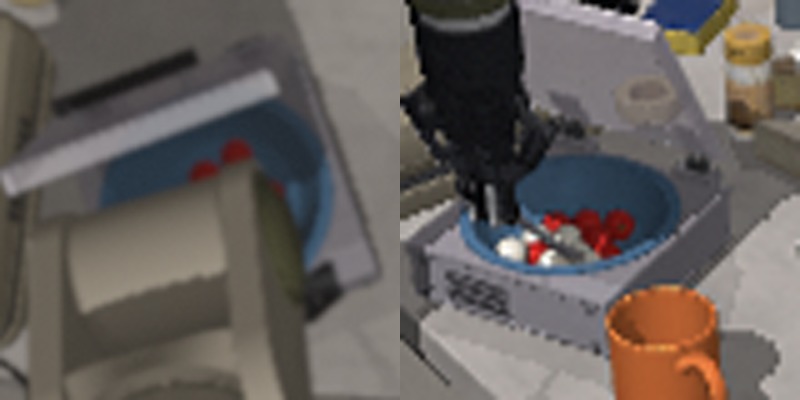

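```bash
python3 -m pendant '[[[-0.07,0.01,0,0,0],[-0.14,0.02,0,0,0],[-0.21,0.03,0,0,0],[-0.28,0.04,0,0,0],[-0.34,0.05,0,0,0],[-0.34,0.05,0,0,0],[-0.3,0.07,-0.12,0,0],[-0.2,0.12,-0.25,0,0],[-0.05,0.2,-0.25,0,0],[0.01,0.24,-0.2,0,0],[0.01,0.24,-0.08,0,0],[0.01,0.24,0,0,0]]]'
python3 -m pendant '[[[-0.08,-0.01,0,0,0],[-0.15,-0.03,0,0,0],[-0.22,-0.05,0,0,0],[-0.29,-0.07,0,0,0],[-0.35,-0.09,0,0,0],[-0.35,-0.09,0,0,0],[-0.31,-0.12,-0.12,0,0],[-0.21,-0.17,-0.25,0,0],[-0.06,-0.22,-0.25,0,0],[-0.06,-0.22,-0.5,0,0],[-0.06,-0.22,-0.5,0,0]]]'
python3 -m pendant '[[[0.3,-0.3,-0.1,0,0],[0.5,-0.6,-0.1,0,0],[0.5,-0.6,-0.1,0,0],[0.5,-0.6,-0.1,0,0],[0.5,-0.6,-0.1,0,0]]]'
python3 - <<'E'
from h import *
st()
si,sd,sc=grab("scene");im,d,c=grab("top")
for n,a in(("scene",(si,sd,sc)),("top",(im,d,c))):
    print(n,balls(n,*a))
a=cv2.resize(im[155:265,80:190],(400,400),interpolation=cv2.INTER_CUBIC);b=cv2.resize(si[130:210,170:250],(400,400),interpolation=cv2.INTER_CUBIC)
cv2.imwrite("pics/c6.png",np.hstack([a,b]))
E
```

```text
time_s: 13.3
eef_pos: [333.1, 291.5, 135.2]
ee_rot: [0.001, -0.212, 0.977, 0.0]
force: [4.9, 0.3, 2.9]
grip_width: 0.126
grip_force: 90.5
time_s: 14.4
eef_pos: [362.7, 256.3, 240.2]
ee_rot: [0.004, -0.212, 0.977, 0.001]
force: [0.9, 0.5, -0.6]
grip_width: 0.126
grip_force: 90.3
time_s: 14.9
eef_pos: [321.2, 104.6, 256.3]
ee_rot: [0.001, -0.211, 0.978, -0.0]
force: [0.3, 0.8, -0.8]
grip_width: 0.124
grip_force: 90.1
14.9 [321.2 104.6 256.3] F [ 0.3  0.8 -0.8] w 0.124 gf 90.1
scene [('T', 21, 20, 32, 16), ('T', 49, 7, 37, 11), ('T', -19, -9, 29, 11), ('T', 33, -25, 36, 10), ('T', 17, -39, 33, 8), ('T', 22, -12, 38, 6), ('T', 24, 23, 37, 6), ('M', 3, 9, 31, 16), ('M', -42, -23, 44, 11), ('M', 2, -15, 31, 10), ('M', -13, -36, 29, 8), ('M', -20, 18, 32, 8), ('M', 0, 32, 38, 5)]
top [('T', 26, 1, 29, 54), ('T', 15, -33, 29, 39), ('T', 23, 28, 31, 37), ('T', 48, 9, 32, 36), ('T', -19, -12, 30, 30), ('T', 37, -23, 33, 22), ('T', 44, 7, 37, 7), ('T', -19, -9, 31, 6), ('M', 2, 10, 31, 27), ('M', -12, -28, 31, 23), ('M', -45, -17, 37, 23), ('M', 3, -5, 30, 15)]
```

View pics/c6.png

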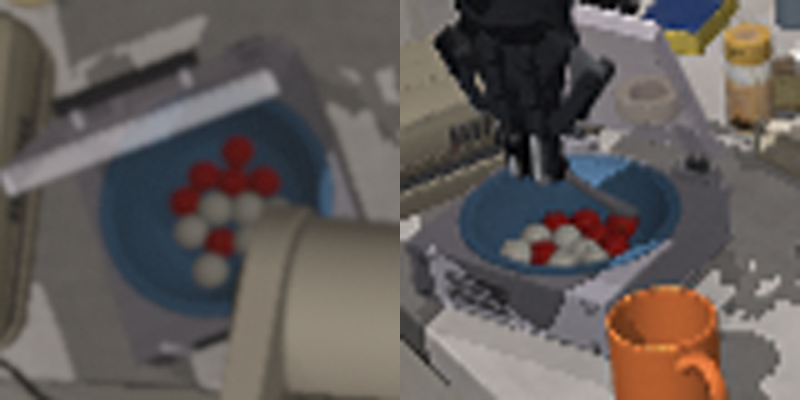

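Top crop: back-row tomatoes at (237,150), (203,178), (233,182), (265,181), (185,203), with one at (218,240) among the whites. Two or more of each kind have crossed, but the far tomato (237,150) has no white within 45 mm. I'll push a chain of whites from the front into the back row.

```bash
python3 -c "
from h import *
print(plan([345.4,263,240]))"
```

```text
(array([-0.435,  0.664,  0.08 ]), 0.0, 'cur yaw', np.float64(1.998))
```

```bash
python3 -m pendant '[[[-0.2,0.33,0.08,0,0],[-0.435,0.664,0.08,0,0],[-0.435,0.664,0.08,0,0],[-0.435,0.664,0.08,0,0],[-0.435,0.664,0.2,0,0],[-0.435,0.664,0.4,0,0],[-0.435,0.664,0.5,0,0],[-0.435,0.664,0.56,0,0],[-0.435,0.664,0.595,0,0],[-0.435,0.664,0.595,0,0]]]'
python3 -m pendant '[[[-0.075,-0.01,0,0,0],[-0.145,-0.015,0,0,0],[-0.215,-0.02,0,0,0],[-0.275,-0.025,0,0,0],[-0.325,-0.03,0,0,0],[-0.375,-0.035,0,0,0],[-0.375,-0.035,0,0,0],[-0.335,-0.02,-0.06,0,0],[-0.285,-0.01,-0.2,0,0],[-0.22,0,-0.4,0,0],[-0.1,0,-0.5,0,0],[0,0,-0.5,0,0]]]'
python3 -m pendant '[[[0.25,-0.3,-0.1,0,0],[0.5,-0.7,-0.1,0,0],[0.5,-0.7,-0.1,0,0],[0.5,-0.7,-0.1,0,0],[0.5,-0.7,-0.1,0,0]]]' >/dev/null
cat > look.py <<'E'
from h import *
import sys,pickle
st()
B={}
for n in("scene","top"):
    im,d,c=grab(n);pickle.dump((im,d,c),open("last_%s.pkl"%n,"wb"));b=balls(n,im,d,c);print(n,b)
    T=[np.array(x[1:4]) for x in b if x[0]=="T"];M=[np.array(x[1:4]) for x in b if x[0]=="M"]
    print(" y<0 T",sum(t[1]<0 for t in T)," y>0 M",sum(t[1]>0 for t in M)," nearest M",[round(min(np.linalg.norm(t-m) for m in M)) for t in T] if M else None)
E
python3 look.py
```

```text
time_s: 16.0
eef_pos: [344.6, 262.5, 136.2]
ee_rot: [-0.001, -0.212, 0.977, -0.0]
force: [-0.5, -0.0, 0.7]
grip_width: 0.127
grip_force: 90.1
time_s: 17.2
eef_pos: [344.3, 262.1, 240.3]
ee_rot: [0.003, -0.212, 0.977, 0.001]
force: [0.8, -0.8, -1.6]
grip_width: 0.124
grip_force: 90.1
17.7 [311.1  91.5 257.7] F [ 0.4  0.1 -1.8] w 0.126 gf 90.1
scene [('T', 26, -12, 30, 13), ('T', 25, 23, 41, 12), ('T', -24, -3, 30, 10), ('T', 18, -34, 30, 8), ('T', 22, 0, 28, 6), ('M', -2, 28, 32, 12), ('M', -40, -14, 42, 11), ('M', -4, -14, 34, 10), ('M', -15, 12, 37, 8), ('M', -22, -31, 31, 5)]
 y<0 T 3  y>0 M 2  nearest M [30, 29, 19, 30, 30]
top [('T', 23, -1, 31, 41), ('T', 13, -34, 29, 38), ('T', 48, 9, 34, 37), ('T', 23, 25, 33, 33), ('T', -20, -6, 31, 29), ('T', 29, -18, 29, 24), ('T', 47, 8, 39, 5), ('M', -5, 35, 34, 31), ('M', -46, -16, 38, 26), ('M', 2, 10, 32, 24), ('M', -28, 14, 33, 24), ('M', -14, -31, 31, 19), ('M', 7, -13, 30, 14), ('M', 9, -9, 36, 6)]
 y<0 T 4  y>0 M 3  nearest M [17, 22, 43, 26, 22, 23, 42]
```

```bash
python3 -m pendant '[[[-0.25,0.35,0.1,0,0],[-0.5,0.7,0.1,0,0],[-0.5,0.7,0.1,0,0],[-0.5,0.7,0.1,0,0],[-0.5,0.7,0.2,0,0],[-0.5,0.7,0.42,0,0],[-0.5,0.7,0.52,0,0],[-0.5,0.7,0.58,0,0],[-0.5,0.7,0.62,0,0],[-0.5,0.7,0.62,0,0]]]'
python3 -m pendant '[[[-0.005,0.08,0,0,0],[-0.045,0.16,0,0,0],[-0.115,0.22,0,0,0],[-0.195,0.245,0,0,0],[-0.275,0.23,0,0,0],[-0.335,0.18,0,0,0],[-0.375,0.105,0,0,0],[-0.385,0.02,0,0,0],[-0.365,-0.06,0,0,0],[-0.315,-0.13,0,0,0],[-0.24,-0.18,0,0,0],[-0.155,-0.18,0,0,0]]]'
python3 -m pendant '[[[0.08,0.04,0,0,0],[0.11,0.11,0,0,0],[0.06,0.17,0,0,0],[-0.02,0.21,0,0,0],[-0.1,0.25,0,0,0],[-0.16,0.3,0,0,0],[-0.12,0.37,0,0,0],[-0.04,0.39,0,0,0],[0.04,0.35,0,0,0],[0.09,0.28,0,0,0],[0.14,0.21,0,0,0],[0.14,0.21,0,0,0]]]'
python3 -m pendant '[[[0,0,-0.1,0,0],[0,0,-0.3,0,0],[0,0,-0.5,0,0],[0,0,-0.5,0,0],[0.25,-0.35,-0.6,0,0],[0.5,-0.7,-0.6,0,0],[0.5,-0.7,-0.6,0,0],[0.5,-0.7,-0.6,0,0],[0.5,-0.7,-0.6,0,0]]]' >/dev/null
python3 look.py
```

```text
time_s: 18.8
eef_pos: [344.5, 262.7, 132.5]
ee_rot: [-0.001, -0.213, 0.977, -0.0]
force: [-0.6, -0.6, -0.5]
grip_width: 0.126
grip_force: 90.4
time_s: 20.0
eef_pos: [388.8, 240.8, 133.4]
ee_rot: [0.0, -0.211, 0.977, -0.0]
force: [0.4, -0.5, -0.6]
grip_width: 0.131
grip_force: 90.0
time_s: 21.2
eef_pos: [344.6, 267.6, 133.2]
ee_rot: [-0.0, -0.211, 0.977, -0.0]
force: [0.9, 0.4, -0.4]
grip_width: 0.127
grip_force: 90.0
22.1 [312.1  98.3 252.9] F [ 0.4  1.  -1.3] w 0.125 gf 90.0
scene [('T', 34, -9, 28, 14), ('T', 21, 32, 32, 14), ('T', -27, -12, 32, 12), ('T', -4, 31, 35, 8), ('T', 19, -34, 34, 7), ('T', 37, 7, 34, 5), ('M', -38, -35, 41, 16), ('M', 0, -13, 28, 11), ('M', -27, 27, 39, 9), ('M', 3, 9, 36, 8), ('M', -11, -38, 28, 6)]
 y<0 T 3  y>0 M 2  nearest M [34, 29, 27, 23, 29, 34]
top [('T', 22, 31, 35, 45), ('T', 34, -10, 29, 43), ('T', -30, -12, 30, 36), ('T', 24, -30, 29, 35), ('T', -7, 34, 30, 31), ('T', 37, 8, 31, 24), ('M', -30, -30, 39, 31), ('M', 5, 10, 31, 25), ('M', -21, 11, 29, 24), ('M', 4, -16, 32, 17), ('M', -11, -31, 31, 16), ('M', -36, -30, 39, 7), ('M', -28, 29, 37, 5)]
 y<0 T 3  y>0 M 3  nearest M [27, 31, 20, 25, 23, 32]
```

Now three tomatoes lie at y<0, three mozzarella balls at y>0 (10 mm margins at least), and every tomato has a white within 34 mm. The spoon goes back to the mug along the reverse path.

```bash
python3 -c "
from h import *
print(plan([355,-75,256],1.69))"
```

```text
(array([ 0.168, -0.885, -0.017]), np.float64(0.0976), 'cur yaw', np.float64(1.997))
```

```bash
python3 -m pendant '[[[0.17,-0.885,-0.02,0.098,0],[0.17,-0.885,-0.02,0.098,0],[0.17,-0.885,-0.02,0.098,0],[0.17,-0.885,-0.02,0.098,0],[0.17,-0.885,-0.02,0.098,0],[0.17,-0.885,-0.02,0.098,0]]]' >/dev/null
python3 -c "
from h import *
st();print(plan([391,-248,256],1.382))"
```

```text
22.8 [355.1 -74.5 256.4] F [-0.2  0.7 -0.6] w 0.126 gf 90.0
(array([-0.075, -0.883,  0.001]), np.float64(0.0981), 'cur yaw', np.float64(1.69))
```

```bash
python3 -m pendant '[[[-0.075,-0.883,0,0.098,0],[-0.075,-0.883,0,0.098,0],[-0.075,-0.883,0,0.098,0],[-0.075,-0.883,0,0.098,0],[-0.075,-0.883,0,0.098,0],[-0.075,-0.883,0,0.098,0],[-0.075,-0.883,0,0.098,0]]]' >/dev/null
python3 - <<'E'
from h import *
st()
si,sd,sc=grab("scene");t=ctrl.sense()["eef_pos"];tip=t+[81,-15.5,-101]
q=px(sc,tip)[0];print(q,px(sc,t),px(sc,[502.4,-266,91]),plan([438,-257,114],1.382))
u,v=q.astype(int);cv2.imwrite("pics/c7.png",cv2.resize(si[v-50:v+40,u-60:u+60],(800,600),interpolation=cv2.INTER_CUBIC));print(u-60,v-50)
E
```

```text
23.5 [ 391.1 -247.   256.9] F [-0.1  0.2 -1.2] w 0.123 gf 90.0
[303.47958315 224.15269212] [[280.31632071 205.42466312]] [[310.47316571 236.70262608]] (array([-0.24 , -0.005,  0.715]), np.float64(0.0007), 'cur yaw', np.float64(1.384))
243 174
```

View pics/c7.png

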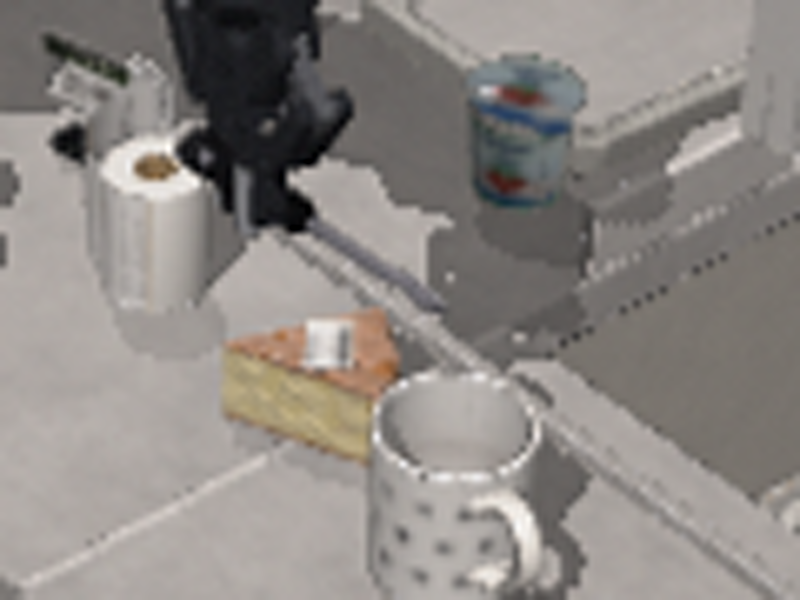

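The crop shows the empty mug mouth at (455,420) and the spoon tip at (442,305), i.e. scene pixel (309.3,219.7), about 7 px from the prediction. The spoon has turned in the grip, so I'll estimate its tilt.

```bash
python3 - <<'E'
from h import *
t=ctrl.sense()["eef_pos"];c=ctrl.get_calibration("scene");c={k:np.array(v,float) for k,v in c.items() if k in("K","D","origin","rotation")}
for a in(.6,.65,.7,.75,.8,.85):
    tip=t+[0,0,19]+146*np.array([.982*np.sin(a),-.187*np.sin(a),-np.cos(a)]);print(a,px(c,tip)[0].round(1),(tip-t).round(1))
# depth near tip from the scene camera along visible shaft and from wrist
si,sd,sc=grab("scene")
for u,v in[(309,219),(308,219),(307,218),(305,217),(303,215),(300,213),(297,212),(294,210)]:
    w=min(((world(sc,u+i,v+j,sd[v+j,u+i]) for i in(-1,0,1) for j in(-1,0,1))),key=lambda p:np.linalg.norm(p-sc["origin"]))
    print(u,v,(w-t).round(1))
E
```

```text
0.6 [303.4 224.3] [  81.   -15.4 -101.5]
0.65 [305.1 222.6] [ 86.8 -16.5 -97.2]
0.7 [306.8 220.9] [ 92.4 -17.6 -92.7]
0.75 [308.4 219.2] [ 97.7 -18.6 -87.8]
0.8 [309.9 217.4] [102.8 -19.6 -82.7]
0.85 [311.4 215.6] [107.7 -20.5 -77.4]
309 219 [ 86.5 -28.3 -75.4]
308 219 [ 83.4 -27.2 -74.5]
307 218 [ 78.2 -28.  -67.6]
305 217 [ 75.9 -21.2 -63. ]
303 215 [ 72.3 -15.9 -56.8]
300 213 [ 62.1 -13.5 -49.5]
297 212 [ 48.9 -14.5 -38.8]
294 210 [ 40.9 -14.  -24.1]
```

```bash
python3 -c "
from h import *
print(plan([363,-240,200],1.382),plan([429,-252.5,125],1.382))"
```

```text
(array([0.144, 0.011, 0.286]), np.float64(0.0006), 'cur yaw', np.float64(1.384)) (array([-0.191,  0.011,  0.661]), np.float64(0.0006), 'cur yaw', np.float64(1.384))
```

```bash
python3 -m pendant '[[[0.144,0.011,0,0,0],[0.144,0.011,0.15,0,0],[0.144,0.011,0.286,0,0],[0.144,0.011,0.286,0,0],[0.09,0.011,0.348,0,0],[0.032,0.011,0.41,0,0],[-0.024,0.011,0.473,0,0],[-0.08,0.011,0.535,0,0]]]'
python3 -m pendant '[[[-0.03,0,0.034,0,0],[-0.06,0,0.07,0,0],[-0.085,0,0.095,0,0],[-0.11,0,0.126,0,0],[-0.11,0,0.126,0,0]]]'
```

```text
time_s: 24.4
eef_pos: [408.0, -249.7, 151.0]
ee_rot: [0.001, 0.094, 0.996, -0.001]
force: [0.6, -0.6, -0.3]
grip_width: 0.124
grip_force: 89.9
time_s: 24.9
eef_pos: [428.6, -253.7, 124.2]
ee_rot: [-0.0, 0.094, 0.996, 0.0]
force: [0.3, -0.3, -1.2]
grip_width: 0.124
grip_force: 89.9
```

```bash
python3 -m pendant '[[[0,0,0,0,0],[-0.01,0,0.006,0,0],[-0.02,0,0.013,0,0],[-0.03,0,0.02,0,0],[-0.045,0,0.028,0,0],[-0.06,0,0.038,0,0],[-0.075,0,0.047,0,0],[-0.088,0,0.055,0,0],[-0.088,0,0.055,0,0]]]' 20
python3 - <<'E'
from h import *
st()
si,sd,sc=grab("scene")
t=ctrl.sense()["eef_pos"]
for u0,v0 in [(px(sc,t+[0,0,19])[0])]: print(u0,v0)
P=[]
c=px(sc,[470,-260,100])[0].astype(int)
g=si.max(2)
for v in range(c[1]-12,c[1]+12):
    for u in range(c[0]-14,c[0]+14):
        if g[v,u]<70 and sd[v,u]>0:
            w=world(sc,u,v,sd[v,u])
            if 85<w[2]<120 and 440<w[0]<500: P.append(w)
P=np.array(P);print(len(P));print(P[np.argsort(P[:,2])][::4].round() if len(P) else 0)
E
```

```text
time_s: 25.8
eef_pos: [444.3, -256.7, 112.8]
ee_rot: [-0.002, 0.094, 0.996, 0.001]
force: [-6.4, -1.7, -2.9]
grip_width: 0.121
grip_force: 89.9
25.8 [ 444.3 -256.7  112.8] F [-6.4 -1.7 -2.9] w 0.121 gf 89.9
295.1733175056475 232.83375233639094
20
[[ 492. -232.   89.]
 [ 466. -266.  101.]
 [ 449. -266.  106.]
 [ 467. -259.  108.]
 [ 459. -264.  112.]]
```

```bash
python3 -m pendant '[[[0,0,0,0,0.2],[0,0,0,0,0.25],[0,0,0,0,0.3],[0,0,0,0,0.4],[0,0,0,0,0.6],[0,0,0,0,1],[0,0,0,0,1],[0,0,0,0,1],[0,0,-0.2,0,1],[0,0,-0.4,0,1],[0,0,-0.6,0,1],[0,0,-0.6,0,1]]]'
python3 - <<'E'
from h import *
st()
im,d,c=grab("wrist")
cv2.imwrite("pics/w3.png",im)
g=im.max(2);q=px(c,[445,-255,130])[0]
v,u=np.nonzero(g<60);k=(abs(u-q[0])<18)&(v>120)&(v<230);u,v=u[k],v[k]
P=np.array([world(c,x,y,d[y,x]) for x,y in zip(u,v)]);
for r in range(120,230,6):
    m=(v>=r)&(v<r+6)
    if m.any(): print(r,np.median(P[m],0).round(1))
E
```

```text
time_s: 27.05
eef_pos: [447.1, -258.3, 238.9]
ee_rot: [0.004, 0.094, 0.996, -0.003]
force: [-0.3, 0.1, -1.2]
grip_width: 1.002
grip_force: 0.0
27.05 [ 447.1 -258.3  238.9] F [-0.3  0.1 -1.2] w 1.002 gf 0.0
156 [ 417.2 -250.1  159.4]
162 [ 420.3 -251.   161.9]
168 [ 424.8 -251.3  165.1]
174 [ 429.5 -252.7  165.6]
180 [ 437.5 -254.1  155. ]
186 [ 446.7 -255.8  141.7]
192 [ 457.7 -258.1  126.1]
198 [ 468.1 -260.3  110.7]
204 [ 493.9 -263.3   63.5]
210 [ 515.7 -266.1   28.7]
216 [ 525.4 -280.9   13.9]
```

View pics/w3.png

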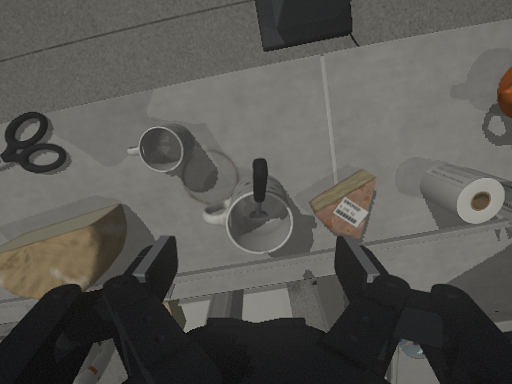

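The wrist view shows the spoon back in the mug in its original pose (handle (260,160)–(262,205)), fingers clear. Next, the bar of the cover: re-measure it and the balls.

```bash
python3 look.py; python3 - <<'E'
from h import *
import pickle
im,d,c=pickle.load(open("last_top.pkl","rb"))
xw=np.array([np.cos(.43),np.sin(.43)]);yw=np.array([-xw[1],xw[0]])
g=im.max(2);P=[]
for v in range(160,190):
    for u in range(90,140):
        if g[v,u]<45 and d[v,u]>0:
            w=world(c,u,v,d[v,u])
            if 215<w[2]<270:P.append(w)
P=np.array(P);e=(P-C)[:,:2]
print(len(P),P.mean(0).round(),"xw",np.percentile(e@xw,[5,50,95]).round(),"yw",np.percentile(e@yw,[2,50,98]).round(),"z",np.percentile(P[:,2],[10,50,95]).round())
k=np.polyfit(e@yw,e@xw,1);print("slope",k)
print(plan([480,0,340],1.69),plan([523,351,340],2.0))
E
```

```text
27.1 [ 446.4 -257.6  235.9] F [ 0.5 -0.3 -0.3] w 0.996 gf 0.0
scene [('T', 29, -21, 31, 12), ('T', 21, 26, 35, 12), ('T', -32, -13, 29, 9), ('T', 39, 5, 31, 7), ('T', 0, 26, 35, 7), ('M', 0, -19, 30, 17), ('M', -31, -38, 37, 16), ('M', 2, 11, 37, 9), ('M', -39, -33, 43, 8), ('M', -27, 27, 44, 8), ('M', -12, -37, 28, 5)]
 y<0 T 2  y>0 M 2  nearest M [29, 24, 25, 38, 15]
top [('T', 21, -28, 28, 44), ('T', 20, 33, 31, 42), ('T', 34, 13, 28, 39), ('T', -28, -7, 29, 32), ('T', 36, -9, 30, 29), ('T', -7, 35, 32, 28), ('T', 24, 32, 36, 8), ('M', -32, -33, 38, 59), ('M', 4, -11, 29, 58), ('M', -18, 11, 29, 49), ('M', 8, 12, 30, 36), ('M', -28, 32, 36, 36), ('M', -14, -31, 33, 31), ('M', -38, -34, 36, 13), ('M', 1, -10, 33, 6)]
 y<0 T 3  y>0 M 3  nearest M [24, 24, 26, 21, 32, 22, 26]
113 [499. 339. 243.] xw [43. 46. 49.] yw [-44.  -0.  44.] z [240. 243. 246.]
slope [3.29682950e-03 4.59617381e+01]
(array([ 0.072,  1.294, -0.534]), np.float64(-0.098), 'cur yaw', np.float64(1.382)) (array([ 0.19 ,  3.058, -0.533]), np.float64(-0.1967), 'cur yaw', np.float64(1.382))
```

```bash
python3 -m pendant '[[[0,0,-0.25,0,1],[0,0.2,-0.5,-0.03,0],[0.05,0.6,-0.53,-0.09,0],[0.05,0.9,-0.53,-0.09,0],[0.05,0.9,-0.53,-0.09,0],[0.05,0.9,-0.53,-0.09,0],[0.05,0.9,-0.53,-0.09,0]]]' >/dev/null
python3 -m pendant '[[[0,0.9,0,-0.1,0],[0,0.9,0,-0.1,0],[0,0.9,0,-0.1,0],[0,0.9,0,-0.1,0],[0,0.9,0,-0.1,0],[0,0.9,0,-0.1,0]]]' >/dev/null
python3 -c "
from h import *
st();print(plan([523,351,330],2.0))"
```

```text
28.5 [453.   99.8 338.9] F [-0.3 -0.  -0.1] w -0.0 gf 0.0
(array([-0.819,  1.014,  0.043]), np.float64(-0.0069), 'cur yaw', np.float64(1.978))
```

```bash
python3 -m pendant '[[[-0.4,0.5,0,-0.007,0],[-0.8,0.99,0,-0.007,0],[-0.8,0.99,0,-0.007,0],[-0.8,0.99,0,-0.007,0],[-0.8,0.99,0,-0.007,0],[-0.8,0.99,0,-0.007,0],[-0.8,0.99,0,-0.007,0]]]' >/dev/null
python3 -c "
from h import *
st();print(plan([523,351,226],2.0))"
```

```text
29.2 [522.2 345.  338. ] F [-0.6  0.3  0.4] w 0.0 gf 0.0
(array([-0.017,  0.026,  0.56 ]), np.float64(-0.0), 'cur yaw', np.float64(2.0))
```

```bash
python3 -m pendant '[[[-0.017,0.026,0.2,0,0],[-0.017,0.026,0.4,0,0],[-0.017,0.026,0.5,0,0],[-0.017,0.026,0.56,0,0],[-0.017,0.026,0.56,0,0]]]'
python3 -m pendant '[[[0.06,0,0.005,0,0],[0.11,0,0.01,0,0],[0.16,0,0.03,0,0],[0.205,0,0.055,0,0],[0.205,0,0.055,0,0]]]'
```

```text
time_s: 29.7
eef_pos: [522.2, 350.4, 227.1]
ee_rot: [-0.001, -0.212, 0.977, -0.0]
force: [1.1, -0.4, 0.8]
grip_width: -0.001
grip_force: 0.0
time_s: 30.2
eef_pos: [484.8, 334.4, 218.3]
ee_rot: [0.001, -0.213, 0.977, 0.0]
force: [-0.8, -0.3, -0.0]
grip_width: 0.001
grip_force: 0.0
```

```bash
python3 -m pendant '[[[0.05,0,0.03,0,0],[0.1,0,0.065,0,0],[0.145,0,0.1,0,0]]]' | grep force
python3 -m pendant '[[[0.04,0,0.035,0,0],[0.08,0,0.075,0,0],[0.12,0,0.115,0,0],[0.12,0,0.115,0,0]]]'
python3 - <<'E'
from h import *
st()
si,sd,sc=grab("scene");cv2.imwrite("pics/c8.png",cv2.resize(si[90:210,150:310],(800,600),interpolation=cv2.INTER_CUBIC))
E
```

```text
force: [1.3, 1.6, -0.0]
grip_force: 1.1
time_s: 30.9
eef_pos: [436.7, 312.6, 174.2]
ee_rot: [0.0, -0.213, 0.977, -0.0]
force: [-0.1, -0.4, 0.9]
grip_width: -0.0
grip_force: 0.0
30.9 [436.7 312.6 174.2] F [-0.1 -0.4  0.9] w -0.0 gf 0.0
```

View pics/c8.png

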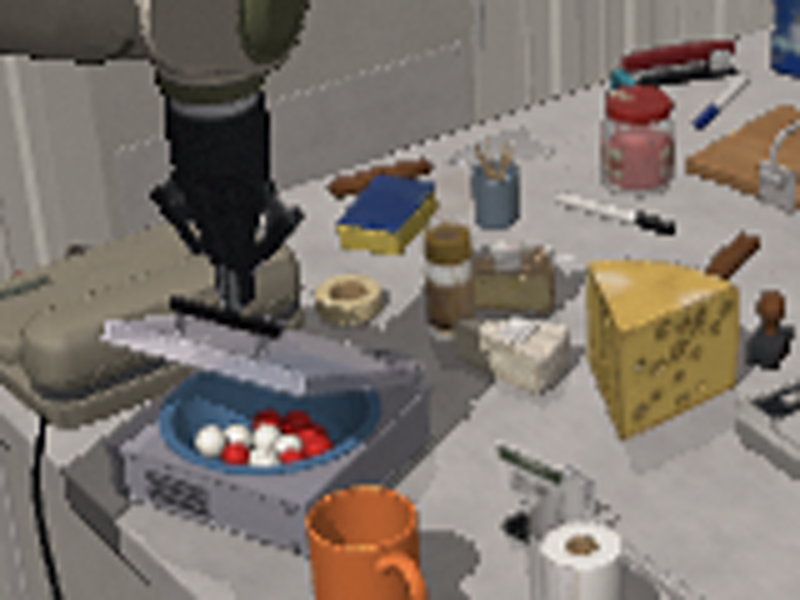

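The crop shows the cover at about 0.5 rad with the fingers behind the bar (220,315); balls unchanged, sign standing. Now onto the top of the bar and press down.

```bash
python3 -m pendant '[[[0,0,-0.18,0,0],[0.1,0,-0.18,0,0],[0.12,0,-0.1,0,0],[0.14,0,-0.03,0,0],[0.165,0,0.035,0,0],[0.19,0,0.095,0,0],[0.215,0,0.155,0,0],[0.235,0,0.215,0,0],[0.25,0,0.265,0,0],[0.265,0,0.31,0,0]]]'
python3 -m pendant '[[[0.005,0,0.015,0,0],[0.005,0,0.03,0,0],[0.005,0,0.045,0,0],[0.005,0,0.045,0,0]]]'
```

```text
time_s: 31.95
eef_pos: [389.1, 291.0, 111.8]
ee_rot: [0.001, -0.213, 0.977, 0.0]
force: [0.0, 0.3, 0.6]
grip_width: -0.005
grip_force: 0.3
time_s: 32.35
eef_pos: [387.8, 290.6, 105.8]
ee_rot: [0.001, -0.214, 0.977, -0.0]
force: [-11.3, -7.7, 32.2]
grip_width: -0.002
grip_force: 16.1
```

```bash
python3 -m pendant '[[[0,0,-0.1,0,0],[0,0,-0.4,0,0],[0.2,-0.3,-0.8,0,0],[0.4,-0.6,-0.8,0,0],[0.4,-0.9,-0.8,0,0],[0.4,-0.9,-0.8,0,0],[0.4,-0.9,-0.8,0,0],[0.4,-0.9,-0.8,0,0]]]'
python3 look.py
python3 - <<'E'
from h import *
import pickle
im,d,c=pickle.load(open("last_top.pkl","rb"))
xw=np.array([np.cos(.43),np.sin(.43)]);yw=np.array([-xw[1],xw[0]])
g=im.max(2);P=[]
for v in range(165,270):
    for u in range(80,190):
        if g[v,u]<60 and d[v,u]>0:
            w=world(c,u,v,d[v,u])
            if 85<w[2]<150 and np.hypot(*(w-C)[:2])<130:P.append(w)
P=np.array(P)
if len(P): e=(P-C)[:,:2];print(len(P),np.median(e@xw),np.median(e@yw),np.percentile(P[:,2],[5,50,95]))
W=C+[*(xw*-50),0];q=px(c,W+[0,0,78])[0];print("plate",[round(world(c,u,v,d[v,u])[2]) for u,v in [(int(q[0])+i,int(q[1])+j) for i in(-8,0,8) for j in(-4,0)]])
EOF=0
si,_,_=pickle.load(open("last_scene.pkl","rb"));a=cv2.resize(si[90:210,150:310],(440,330));b=cv2.resize(si[190:280,260:380],(440,330));t=cv2.resize(im[155:265,80:190],(330,330));cv2.imwrite("pics/c9.png",np.vstack([np.hstack([a,t]),])[:600,:800])
E
```

```text
time_s: 33.15
eef_pos: [390.7, 91.1, 263.9]
ee_rot: [0.001, -0.211, 0.977, -0.001]
force: [0.8, 0.4, -0.8]
grip_width: 0.002
grip_force: 0.0
33.15 [390.7  91.1 263.9] F [ 0.8  0.4 -0.8] w 0.002 gf 0.0
scene [('M', 12, 34, 67, 9), ('M', -15, 22, 65, 8), ('M', 33, -34, 67, 7), ('M', -20, -60, 66, 7), ('M', 4, -18, 68, 7), ('M', 22, 53, 65, 7), ('M', 29, -61, 67, 6), ('M', 58, 18, 67, 6), ('M', 62, -18, 65, 5), ('M', -25, -41, 67, 5), ('M', -5, 5, 67, 5), ('M', 38, 53, 67, 5)]
 y<0 T 0  y>0 M 6  nearest M []
top [('M', -21, -50, 62, 11), ('M', 21, 32, 62, 10), ('M', -44, -21, 62, 10), ('M', 52, 11, 63, 9), ('M', 20, -32, 63, 9), ('M', 17, -60, 63, 9), ('M', -18, -23, 61, 9), ('M', -52, 6, 61, 9), ('M', 59, 28, 62, 8), ('M', 61, -14, 61, 8), ('M', 49, -37, 63, 8), ('M', -21, 27, 62, 8), ('M', -63, -27, 63, 8), ('M', 43, 42, 62, 7), ('M', -3, -30, 63, 7), ('M', -30, 5, 62, 7), ('M', 12, 15, 62, 6), ('M', -40, -56, 63, 6), ('M', 65, -2, 63, 5), ('M', 31, -9, 63, 5), ('M', 6, -10, 62, 5), ('M', 1, -47, 62, 5), ('M', -15, -3, 62, 5)]
 y<0 T 0  y>0 M 8  nearest M []
62 -73.05061374344015 20.32375687514444 [101.31792905 104.92011397 107.87742887]
plate [75, 75, 76, 74, 575, 575]
```

View pics/c9.png

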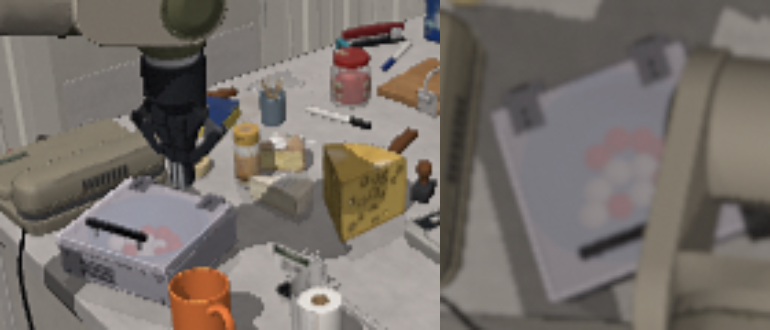

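The crops show the cover lying level on the well (plate at 75 mm, bar top at 106 mm), with the mixed balls visible through it and the arm clear.

```bash
python3 -c "
from rig import ctrl
print(ctrl.finish_job())"
```

```text
the job is handed in; nothing more can be done
None
```

I handed the job in at about 33 s, but the rig returned no verdict. By my camera measurements the balls are mixed (three of each kind on the other's side, every tomato within about 35 mm of a mozzarella ball), the spoon is back in the mug as it started, the cover lies shut, no spill was seen, and the price sign was not touched.

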